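# Dip a column with the depth gauge and hold it up for reading

## Robot

A 7-joint arm with a two-finger parallel gripper is mounted at the origin on the work surface. World frame = base frame: x ahead of the robot, y to its left, z up, the work surface at z = 0. Lengths are in m, angles in rad, forces in N, time in s.
With the tool pointing down it reaches from about 0.4 to 0.85 m from the base axis. Payload 4.5 kg.
Tool frame: the origin (TCP) lies between the finger pads; the fingertips stand 14 mm ahead of it and the grasp point (between the pads) lies 5 mm behind it; x points along the fingers, z is the direction in which the jaws open and shut, and the axes are right-handed (so a half turn about x gives the same grasp; the last joint's range is limited). The gripper opens to 88 mm and grips with 3 to 60 N. Pads are 18 mm wide; open, the fingers measure 123 mm over their backs; the gripper's body (75 mm by 187 mm) begins 45 mm behind the grasp point.
Start: joints at [1.165, 0.689, -0.195, 1.565, 0.157, 0.902, -0.215], TCP at [0.266, -0.566, 0.253] pointing down, gripper open.
Joint ranges: [-3.01, 3.01], [-0.46, 2.08], [-1.47, 1.51], [0.13, 2.56], [-1, 4.14], [0.04, 2.09], [-2.66, 2.66]. Speed limits (rad/s): [2.57, 2.57, 3.14, 3.14, 3.14, 3.14, 3.14].

## Interface

Orientations are given as a unit quaternion [x, y, z, w].
In Python, from plant import r, cams gives the robot as it stands.
- The arm moves only by the tool apply_moves, never from a script. Its arguments are lists of equal length, an entry for each row: "travel": the shift along the world's x, y, z in cm, a list of three; "roll": the turn about the world's z in degrees; "gripper": the finger opening in cm, from 0 to 8.81. In form: {"travel": [[x, y, z], ...], "roll": [roll, ...], "gripper": [gripper, ...]}. A call has exactly 8 rows; each row is the pose to reach, as a shift and turn from the pose commanded when the call began; what a row does not reach only later rows make up. A row lasts 1/12 s, in which the tool goes at most 41.7 mm and 7.16 degrees, less where a joint would pass 70% of its speed; a pose out of reach is approached as far as the arm can. A call with a gripper value outside its range is refused whole. The fingers move at their own pace and stop on an object; "newtons" is the grip in N (left out, the last holds). Time passes only in rows, so rows that repeat a pose let the fingers close, or fill a call up. It gives the time, the measured TCP pose, the force and the opening at its end, in the units of the state.
- r.get_state(): the state, without advancing time (a new reading comes with each control period).
- cams.snapshot(name): name is "scene" or "side" or "wrist"; returns a dict with "image" (480x640x3 uint8, red, green, blue), "fx", "fy", "cx", "cy" (pixels), "dist" ([k1, k2, p1, p2, k3] as OpenCV has them; the pictures are not rectified), "R" (3x3) and "t" (3): a world point X has camera coordinates R X + t. Camera axes: x right, y down, z forward; pixel columns grow to the right and rows downward; lengths in m; the calibration is good to about 2 mm. A picture is of the moment at which its call begins. There is no depth.
- r.finish_job(): hands the job in, once; it reports no verdict.
The state is a dict: "clock": time; "q": joint angles; "qd": joint speeds; "joint_torque": joint torques, N m; "tool_pos": TCP position; "eef_rot": TCP orientation; "contact_force": force on the tool from outside, world axes, zero at the start; "moment": the same for the moment, N m; "opening": opening from 0.0 (shut) to 1.0 (fully open).
Only numpy, scipy, OpenCV 4.12 (cv2) and the standard library are available. Lean on these libraries where they do the work, as an engineer would, in place of code of your own. Each camera call takes 0.05 s, during which the arm holds its last target. There are 200 camera calls.

## Task

Take the depth gauge out of its stand and lower it into the test column, its tab turned into the gap of the column's rim, until the collar lies on the flange for a moment. Then draw it right out and finish holding it still and level (rod horizontal) with the tip above the white reading tile, 5 to 25 cm above the table, touching nothing but the gripper: do not put it down or let go. Leave the other things on the table where they are.

Things in the scene. Friction and masses are not known exactly. Their poses are not given: they have to be found in the camera images.
- gauge: Depth gauge, about 90 g, 168 mm long, standing upright in the stand at the start, collar on its top. Origin: centre of the collar's underside; +z along its axis to the handle, +x where the collar's tab points. Steel collar: diameter 32 mm, z 0 to 8 mm. Tab: 6 mm wide, z 0 to 6 mm, reaching 27 mm from the axis. Neck: diameter 10 mm up to z = 28 mm; then the handle.
- gauge_tip (a point): The tapered end of the gauge's round steel rod, which is 8 mm thick and reaches 70 mm below the collar's underside (the tip is at gauge z = -70 mm). Axes as the gauge's.
- gauge_grip (a point): Point on the axis in the gauge's square grey handle, 68 mm above the collar's underside: a good place to grip. The handle is 16 x 16 mm and runs from gauge z = 28 to 98 mm, its flats square to the gauge's x and y. Axes as the gauge's.
- stand: Fixed grey block 70 x 70 mm, 80 mm tall, with a 12 mm wide, 76 mm deep hole down its middle in which the gauge stands at the start. Origin under its centre.
- guide: Fixed test column: the white tube with the widest flange, alone on a clear foot 90 x 90 x 12 mm. Origin under its centre on the table, +z up, +x from the axis to the gap in its rim. Tube 28 mm outside, bore 13 mm wide, open down to 8 mm above the table; flange 58 mm across, its upper face 90 mm above the table.
- guide_mouth (a point): Centre of the mouth, on the flange's upper face, 90 mm above the table; axes as the guide's. On the flange stands a rim, 41 mm inside, 49 mm outside diameter, 7 mm high, with one gap 15 mm wide at +x. The collar fits inside the rim and lies on the flange only with its tab in the gap; otherwise the tab stops on the rim, 7 mm too high.
- tile: Fixed white ceramic reading tile lying on the table, 120 x 120 mm, 6 mm thick, with a thin black cross on it. Origin under its centre, sides along its x and y.
- carrier: Bystander: clear carrier plate 100 x 150 x 14 mm with eight small white columns, 72 mm tall; origin under its centre.
- jar: Bystander: closed glass jar, 44 mm across, 50 mm tall; origin under its centre.
- stopper: Bystander: dark rubber stopper, 36 mm across, 30 mm tall; origin under its centre.
- bottle: Bystander: amber bottle, 52 mm across, 110 mm tall; origin under its centre.
- beaker: Bystander: open glass beaker, 70 mm across, 85 mm tall; origin under its centre.
- tipbox: Bystander: white plastic box 80 x 110 x 50 mm; origin under its centre.
- dropper: Bystander: white plastic bottle, 36 mm across, 75 mm tall; origin under its centre.
Mind the look-alikes: they are no part of the job. Leave any purple look-alike of the stand alone. Several things look just like the tile: the one meant starts farthest to the robot's left.

How it is judged:
By the outcome, as a careful person would: the job done as asked, in the order asked, and still so for the second after the job is handed in, while the arm keeps its last pose, push and grip.
It also fails if it takes over 53 s, if anything falls off the work surface, if the arm or the gripper's body presses on something with over 40 N, if the wrist force passes 120 N, or if a joint passes its speed limit or range.

## Working session

There is one attempt and no reset: what is moved stays moved. The work goes in short steps, Python scripts to look and compute and a tool call to move; the robot and the scene stay as the last step left them, time stands still between calls to the robot, and variables do not carry over. Pictures are saved under pics/ and viewed, about 8 in all and at most 12, crops included, and the job is handed in when it is done.

Besides the shell and the picture viewer there is one more tool, called after ">>>" in YAML: its name, and indented under it one key for each argument. apply_moves: Moves the arm, as the interface text tells. Its arguments: {"type":"object","properties":{"travel":{"type":"array","items":{"type":"array","items":{"type":"number"}}},"roll":{"type":"array","items":{"type":"number"}},"gripper":{"type":"array","items":{"type":"number"}},"newtons":{"type":"number"}},"required":["travel","roll","gripper"]}

```bash
ls; mkdir -p pics; cat > h.py <<'E'
import numpy as np, cv2, pickle
from plant import r, cams
def snap(n,tag):
    s=cams.snapshot(n); pickle.dump(s,open(f'pics/{tag}.pkl','wb')); cv2.imwrite(f'pics/{tag}.png',s['image'][:,:,::-1]); return s
def load(tag): return pickle.load(open(f'pics/{tag}.pkl','rb'))
def K(s): return np.array([[s['fx'],0,s['cx']],[0,s['fy'],s['cy']],[0,0,1.]]),np.array(s['dist'],float)
def ray(s,uv):
    k,d=K(s); p=cv2.undistortPoints(np.array(uv,float).reshape(-1,1,2),k,d).reshape(-1,2)
    R=np.array(s['R']); return -R.T@np.array(s['t']), np.c_[p,np.ones(len(p))]@R
def onz(s,uv,z):
    c,d=ray(s,uv); return c+d*((z-c[2])/d[:,2])[:,None]
def proj(s,X):
    k,d=K(s); return cv2.projectPoints(np.array(X,float).reshape(-1,3),cv2.Rodrigues(np.array(s['R']))[0],np.array(s['t'],float),k,d)[0].reshape(-1,2)
def tri(s1,u1,s2,u2):
    a,d=ray(s1,u1);b,e=ray(s2,u2);out=[]
    for i in range(len(d)):
        x=np.linalg.lstsq(np.c_[d[i],-e[i]],b-a,rcond=None)[0]; p=a+d[i]*x[0];q=b+e[i]*x[1]; out.append(np.r_[(p+q)/2,np.linalg.norm(p-q)])
    return np.array(out)
E
python3 - <<'E'
from h import *
for n in ['scene','side','wrist']:
    s=snap(n,n+'0'); print(n,s['fx'],s['dist'],-np.array(s['R']).T@np.array(s['t']),np.array(s['R'])[2])
print(r.get_state())
E
```

```text
pics
scene 515.2839139622339 [-0.11183423  0.          0.          0.          0.        ] [ 1.16306742 -0.20440899  0.84076603] [-0.66414511  0.21291114 -0.71664504]
side 530.3284558737847 [0.05500295 0.         0.         0.         0.        ] [0.00321221 0.86987222 1.10500378] [ 0.35317124 -0.62657455 -0.69474773]
wrist 404.6025076499711 [-0.06436282  0.          0.          0.          0.        ] [ 0.3255848  -0.53699093  0.3841362 ] [-0.23457121 -0.10881379 -0.9659896 ]
{'clock': 0.15, 'q': array([ 1.16480495,  0.68980583, -0.1944804 ,  1.5660538 ,  0.15732305,
        0.90248806, -0.21507803]), 'qd': array([-0.00065586, -0.00289683, -0.00130026, -0.00428275, -0.0005557 ,
        0.00073674,  0.00127958]), 'joint_torque': array([-2.18340305e-03, -5.27863991e+01, -1.26892928e+00, -1.53586167e+01,
       -5.25417959e-02,  3.95062889e-03,  1.13488691e-04]), 'tool_pos': array([ 0.26585174, -0.56515908,  0.25209769]), 'eef_rot': array([ 0.37909338,  0.59746808, -0.37866357,  0.59660205]), 'contact_force': array([-0.16820906, -0.19494925, -0.08670394]), 'moment': array([-0.02023316,  0.0660493 ,  0.01438833]), 'opening': 1.002204849148731}
```

View pics/scene0.png

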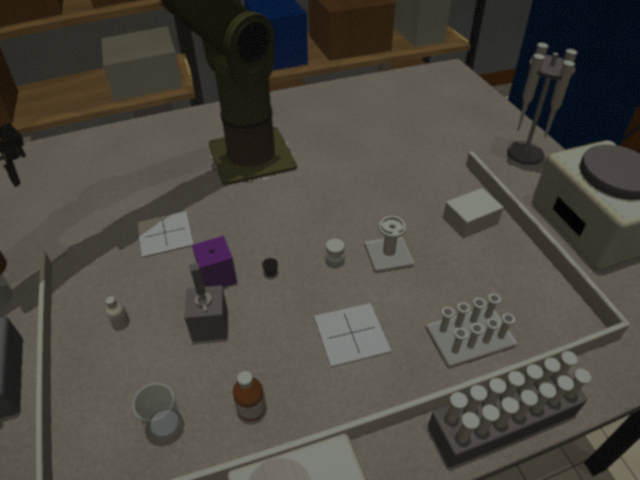

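View pics/side0.png

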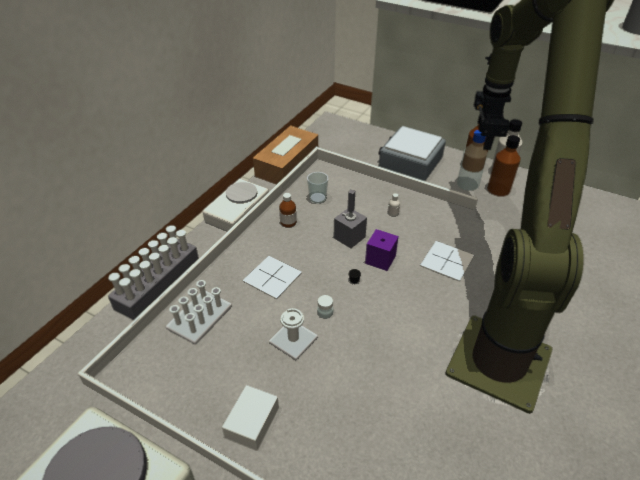

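```bash
python3 - <<'E'
from h import *
a=load('scene0')['image'];b=load('side0')['image']
def c(i,x,y,w=80,h=75): return cv2.resize(np.clip(i[y:y+h,x:x+w,::-1].astype(float)*1.5,0,255).astype(np.uint8),(400,300) if h!=75 else (400,375),interpolation=cv2.INTER_CUBIC)
m=np.vstack([np.hstack([c(a,165,255,),c(a,355,205)]),np.hstack([c(b,315,180),c(b,255,295)])])
cv2.imwrite('pics/crop1.png',cv2.resize(m,(640,600)))
s=load('scene0');t=load('side0')
print('tiles',onz(s,[[165,233],[352,333]],.006),onz(t,[[447,261],[272,277]],.006))
print('hdl',tri(s,[[197,265],[203,298]],t,[[351,192],[349,215]]))
print('mouth',tri(s,[[392,226]],t,[[292,318]]))
E
```

```text
tiles [[ 0.2364871  -0.26854323  0.006     ]
 [ 0.64266031  0.03989262  0.006     ]] [[ 0.22788264 -0.26218177  0.006     ]
 [ 0.63537919  0.04542248  0.006     ]]
hdl [[ 0.52605782 -0.2127452   0.17694642  0.00178852]
 [ 0.52944193 -0.21672492  0.08851633  0.0012281 ]]
mouth [[0.47053059 0.19653108 0.08735562 0.00053525]]
```

View pics/crop1.png

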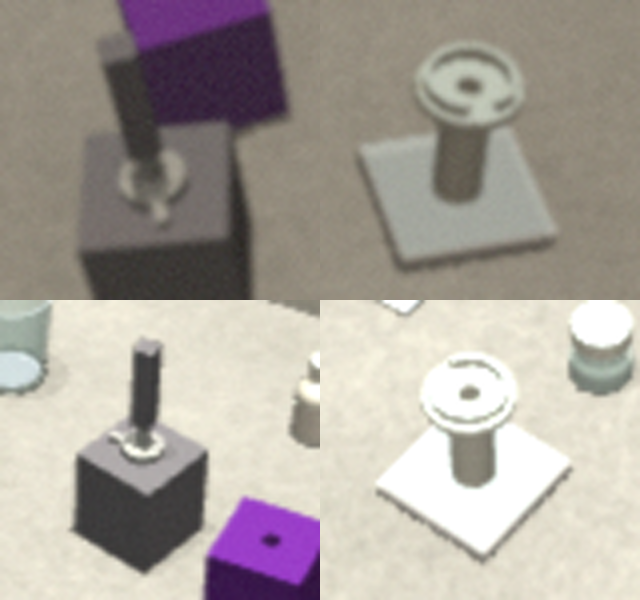

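```bash
python3 - <<'E'
from h import *
s=load('scene0');t=load('side0')
H=tri(s,[[194.5,266.25],[203,299.5],[205.25,308.75]],t,[[351.75,191.75],[350.75,216.5],[343.3,214.3]]);print('top,collar,tab',H)
d=H[2]-H[1];print('tab deg tri',np.degrees(np.arctan2(d[1],d[0])))
for S,u in((s,[[203,299.5],[205.25,308.75]]),(t,[[350.75,216.5],[343.3,214.3]])):
    p=onz(S,u,.084);d=p[1]-p[0];print('tab',p,np.degrees(np.arctan2(d[1],d[0])))
p=onz(s,[[392.25,226.5],[395.5,232]],.09);d=p[1]-p[0];print('gap',p,np.degrees(np.arctan2(d[1],d[0])))
print(onz(t,[[292.25,318.25]],.09))
g=(np.array([0.53,-.217]))
m=p[0]
for rad in(.0,.0225,):
    for a in range(0,360,45 if rad else 400):
        X=[m[0]+rad*np.cos(np.radians(a)),m[1]+rad*np.sin(np.radians(a)),.097]
        print(a,(proj(t,X)[0]-[255,295])*4+[320,300],(proj(s,X)[0]-[355,205])*4+[320,0])
from scipy.spatial.transform import Rotation as Ro
print(Ro.from_quat(r.get_state()['eef_rot']).as_matrix())
# foot corners scene
f=onz(s,np.array([[360-320,148],[405-320,265],[555-320,235],[515-320,128]])/4.+[355,205],.012);print('foot',f, f.mean(0));print([np.degrees(np.arctan2(*(f[(i+1)%4]-f[i])[1::-1])) for i in range(4)])
E
```

```text
top,collar,tab [[ 5.25801333e-01 -2.17359656e-01  1.74981137e-01  1.42563021e-03]
 [ 5.25750191e-01 -2.18630418e-01  8.16607073e-02  1.93973350e-03]
 [ 5.49543259e-01 -2.17979835e-01  8.14570952e-02  1.11036686e-04]]
tab deg tri 1.566269982064668
tab [[ 0.52861702 -0.21790319  0.084     ]
 [ 0.55154733 -0.21797372  0.084     ]] -0.17622175496270806
tab [[ 0.52426166 -0.21729927  0.084     ]
 [ 0.54820281 -0.21521149  0.084     ]] 4.983865772804575
gap [[0.47474141 0.19514156 0.09      ]
 [0.49206531 0.19447137 0.09      ]] -2.2154440639817716
[[0.46823123 0.19840109 0.09      ]]
0 [462.33769164 377.85771056] [470.24148128  76.33979529]
0 [431.13443732 363.56361224] [488.80550249 104.60289059]
45 [426.0170998  385.52013866] [511.01369219  89.02643641]
90 [442.32598419 403.32249816] [509.04302316  66.34993692]
135 [470.64484445 406.18232817] [484.67636231  49.88229075]
180 [493.92329028 392.3362113 ] [452.16039853  48.84554201]
225 [498.39788246 370.25776566] [429.92672091  63.81317285]
270 [481.90471815 352.96092464] [431.00765669  86.44082155]
315 [454.22866384 350.22303523] [455.39961893 103.51728169]
[[-7.08408450e-04  9.04815313e-01  4.25803649e-01]
 [ 1.16946072e-03  4.25804214e-01 -9.04814568e-01]
 [-9.99999065e-01 -1.43017644e-04 -1.35978927e-03]]
foot [[0.42822714 0.15739773 0.012     ]
 [0.51708181 0.14582315 0.012     ]
 [0.52496894 0.23101197 0.012     ]
 [0.44348794 0.24662111 0.012     ]] [0.47844146 0.19521349 0.012     ]
[np.float64(-7.421797598160936), np.float64(84.71040421451643), np.float64(169.15536156537868), np.float64(-99.70597204205663)]
```

>>> apply_moves:
  travel:
    - [4, 2, 0]
    - [7, 5, 0]
    - [10, 8, 0]
    - [12, 11, 0]
    - [14, 14, 0]
    - [16, 17, 0]
    - [18, 20, 0]
    - [20, 23, 0]
  roll: [7, 14, 21, 28, 35, 42, 49, 56]
  gripper: [8.8, 8.8, 8.8, 8.8, 8.8, 8.8, 8.8, 8.8]

```text
clock: 0.82
tool_pos: [0.4666, -0.334, 0.2526]
eef_rot: [0.052, 0.705, -0.052, 0.705]
contact_force: [0.9, -0.4, -0.0]
opening: 1.0
```

```bash
python3 - <<'E'
from h import *
from scipy.spatial.transform import Rotation as Ro
q=r.get_state();print(q['clock'],q['tool_pos'],Ro.from_quat(q['eef_rot']).as_matrix()[:,2],q['contact_force'])
s=snap('wrist','wrist1')
print(proj(s,[[.527,-.217,.178],[.527,-.217,.08]]))
sc=load('scene0')
for n,u,z in [('purple',[212,252],.08),('stopper',[270,263],.03),('jar',[335,244],.05),('dropper',[112,300],.075),('bottle',[246,380],.11),('beaker',[155,400],.085),('carrier',[471,338],.014),('tipbox',[473,205],.05)]: print(n,onz(sc,[u],z)[0].round(3))
E
```

```text
0.8167 [ 0.46662504 -0.33396325  0.25260031] [ 9.89117425e-01 -1.47127709e-01 -3.96907874e-04] [ 0.93153671 -0.42673034 -0.04516162]
[[417.89949969   4.12655076]
 [387.67977213  45.98022857]]
purple [ 0.409 -0.178  0.08 ]
stopper [ 0.433 -0.065  0.03 ]
jar [0.446 0.078 0.05 ]
dropper [ 0.464 -0.387  0.075]
bottle [ 0.735 -0.183  0.11 ]
beaker [ 0.709 -0.332  0.085]
carrier [0.737 0.248 0.014]
tipbox [0.436 0.425 0.05 ]
```

View pics/wrist1.png

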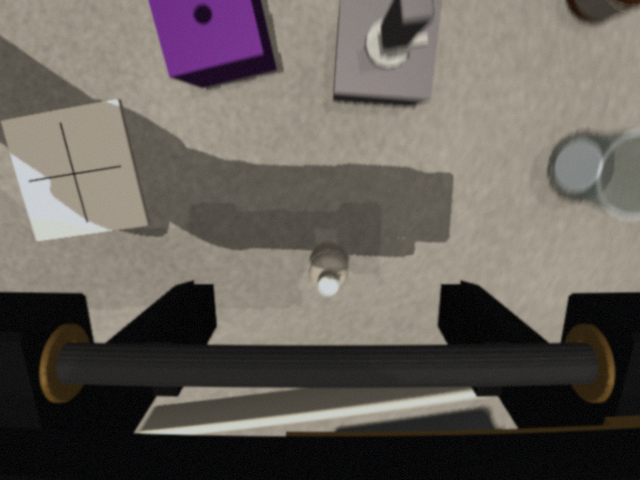

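>>> apply_moves:
  travel:
    - [3, 2, 0]
    - [5, 4, 0]
    - [6, 5.4, 0]
    - [6, 5.4, 0]
    - [6, 5.4, 0]
    - [6, 5.4, 0]
    - [6, 5.4, 0]
    - [6, 5.4, 0]
  roll: [5, 10, 11, 11, 11, 11, 11, 11]
  gripper: [8.8, 8.8, 8.8, 8.8, 8.8, 8.8, 8.8, 8.8]

```text
clock: 1.53
tool_pos: [0.5249, -0.2832, 0.2526]
eef_rot: [-0.013, 0.707, 0.012, 0.707]
contact_force: [0.1, -0.3, 0.5]
opening: 0.998
```

```bash
python3 - <<'E'
from h import *
from scipy.spatial.transform import Rotation as Ro
q=r.get_state();print(q['clock'],q['tool_pos'],Ro.from_quat(q['eef_rot']).as_matrix()[:,2])
s=snap('wrist','wrist2')
p=proj(s,[[.527,-.217,.178],[.527,-.217,.08]]);print(p)
x,y=np.clip(p[1].astype(int)-[80,80],0,[480,320]);print(x,y)
cv2.imwrite('pics/crop2.png',cv2.resize(np.clip(s['image'][y:y+160,x:x+160,::-1]*1.4,0,255).astype(np.uint8),(600,600),interpolation=cv2.INTER_CUBIC))
E
```

```text
1.5333 [ 0.52494587 -0.28323826  0.25261496] [ 9.99373162e-01  3.53889066e-02 -9.52689047e-04]
[[336.09385441 130.91128556]
 [333.24610766 130.77404494]]
253 50
```

View pics/crop2.png

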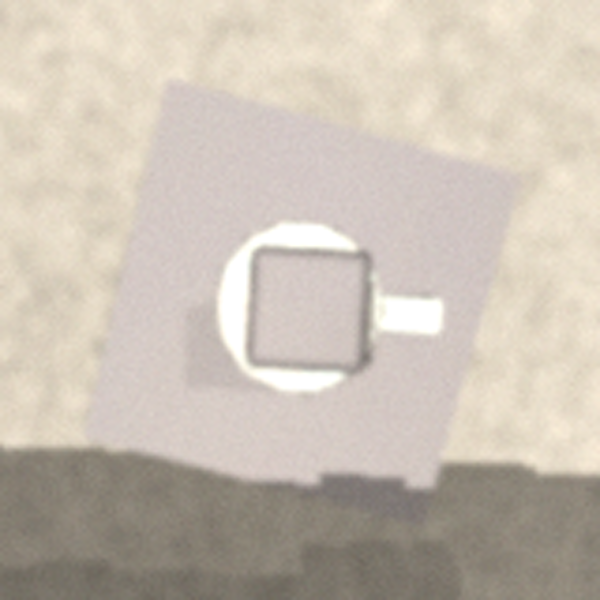

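```bash
python3 - <<'E'
from h import *
s=load('wrist2'); f=lambda u,z: onz(s,np.array(u)/3.75+[253,50],z)
print('top',f([[306,305]],.178)); p=f([[300,307],[441,314]],.087);d=p[1]-p[0];print(p,np.degrees(np.arctan2(d[1],d[0])))
for a,b,z in(([250,247],[370,253],.178),([250,362],[365,369],.178),([168,82],[515,172],.08)):
    p=f([a,b],z);d=p[1]-p[0];print(p[0],p[1],np.degrees(np.arctan2(d[1],d[0])))
E
```

```text
top [[ 0.52626778 -0.21723045  0.178     ]]
[[ 0.52675272 -0.21776568  0.087     ]
 [ 0.55369542 -0.21806766  0.087     ]] -0.642166998843185
[ 0.51863457 -0.21006929  0.178     ] [ 0.53440367 -0.21026651  0.178     ] -0.716543269240139
[ 0.51909633 -0.22489585  0.178     ] [ 0.53446965 -0.22526503  0.178     ] -1.3756518735017114
[ 0.5002942  -0.17702774  0.08      ] [ 0.56705601 -0.19095947  0.08      ] -11.787220143654887
```

>>> apply_moves:
  travel:
    - [0.2, 3.5, 0]
    - [0.2, 6.6, 0]
    - [0.2, 6.6, 0]
    - [0.2, 6.6, -3]
    - [0.2, 6.6, -6]
    - [0.2, 6.6, -9]
    - [0.2, 6.6, -11]
    - [0.2, 6.6, -11]
  roll: [-1, -3, -3, -3, -3, -3, -3, -3]
  gripper: [8.8, 8.8, 8.8, 8.8, 8.8, 8.8, 8.8, 8.8]

```text
clock: 2.25
tool_pos: [0.5252, -0.2156, 0.1391]
eef_rot: [0.006, 0.71, -0.004, 0.704]
contact_force: [-0.2, -0.0, 1.2]
opening: 0.998
```

>>> apply_moves:
  travel:
    - [0, 0, 0]
    - [0, 0, 0]
    - [0, 0, 0]
    - [0, 0, 0]
    - [0, 0, 0]
    - [0, 0, 0]
    - [0, 0, 0]
    - [0, 0, 0]
  roll: [0, 0, 0, 0, 0, 0, 0, 0]
  gripper: [1, 1, 1, 1, 1, 1, 1, 1]
  newtons: 40

```text
clock: 2.92
tool_pos: [0.5282, -0.2156, 0.143]
eef_rot: [0.005, 0.707, -0.005, 0.707]
contact_force: [-0.2, 0.2, 0.6]
opening: 0.415
```

>>> apply_moves:
  travel:
    - [-0.1, -0.2, 0]
    - [-0.1, -0.2, 0]
    - [-0.1, -0.2, 0]
    - [-0.1, -0.2, 0]
    - [-0.1, -0.2, 0]
    - [-0.1, -0.2, 0]
    - [-0.1, -0.2, 0]
    - [-0.1, -0.2, 0]
  roll: [0, 0, 0, 0, 0, 0, 0, 0]
  gripper: [1, 1, 1, 1, 1, 1, 1, 1]
  newtons: 40

```text
clock: 3.58
tool_pos: [0.5271, -0.2175, 0.1427]
eef_rot: [0.005, 0.707, -0.005, 0.707]
contact_force: [0.8, 0.6, -0.5]
opening: 0.18
```

>>> apply_moves:
  travel:
    - [0, 0, 0.5]
    - [0, 0, 1.5]
    - [0, 0, 3]
    - [0, 0, 4.5]
    - [0, 0, 6]
    - [0, 0, 8]
    - [0, 0, 10]
    - [0, 0, 12]
  roll: [0, 0, 0, 0, 0, 0, 0, 0]
  gripper: [1, 1, 1, 1, 1, 1, 1, 1]
  newtons: 40

```text
clock: 4.25
tool_pos: [0.527, -0.2174, 0.2647]
eef_rot: [0.005, 0.707, -0.005, 0.707]
contact_force: [0.0, 0.3, -1.1]
opening: 0.174
```

>>> apply_moves:
  travel:
    - [-0.5, 3, 0]
    - [-1, 7, 0]
    - [-1.8, 11, 0]
    - [-2.5, 15, 0]
    - [-3.2, 19, 0]
    - [-3.9, 23, 0]
    - [-4.6, 27, 0]
    - [-5.2, 30, 0]
  roll: [0, 0, 0, 0, 0, 0, 0, 0]
  gripper: [1, 1, 1, 1, 1, 1, 1, 1]

```text
clock: 4.92
tool_pos: [0.4744, 0.0864, 0.264]
eef_rot: [0.004, 0.706, -0.003, 0.708]
contact_force: [0.4, 0.5, -2.1]
opening: 0.175
```

>>> apply_moves:
  travel:
    - [-0.3, 2, 0]
    - [-0.3, 3, 0]
    - [-0.3, 3.5, 0]
    - [-0.3, 3.5, 0]
    - [-0.3, 3.5, 0]
    - [-0.3, 3.5, 0]
    - [-0.3, 3.5, 0]
    - [-0.3, 3.5, 0]
  roll: [0, 0, 0, 0, 0, 0, 0, 0]
  gripper: [1, 1, 1, 1, 1, 1, 1, 1]

```text
clock: 5.58
tool_pos: [0.4723, 0.1162, 0.2627]
eef_rot: [0.005, 0.707, -0.006, 0.707]
contact_force: [0.1, -0.5, -1.3]
opening: 0.178
```

```bash
python3 - <<'E'
from h import *
q=r.get_state();print(q['clock'],q['tool_pos'])
s=snap('wrist','wrist3')
p=proj(s,[[.472,.197,.09]]);print(p)
cv2.imwrite('pics/crop3.png',cv2.resize(np.clip(s['image'][:300,150:550,::-1]*1.2,0,255).astype(np.uint8),(800,600),interpolation=cv2.INTER_CUBIC))
E
```

```text
5.5833 [0.47230701 0.11620936 0.26265745]
[[324.84519682 110.066803  ]]
```

View pics/crop3.png

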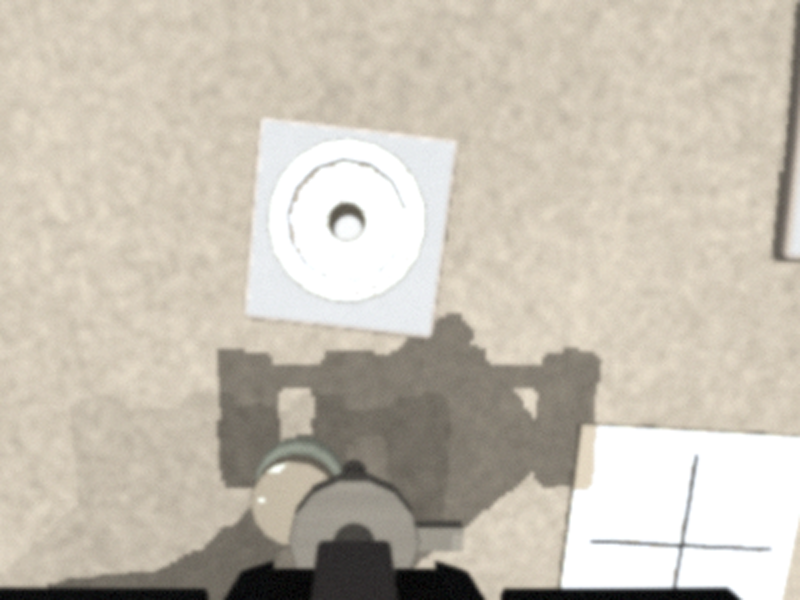

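```bash
python3 - <<'E'
from h import *
s=load('wrist3'); f=lambda u,z: onz(s,np.array(u)/2.+[150,0],z)
print('mouth',f([[346.5,219.5]],.09)); print('flange',f([[348,221]],.09))
for a,b in(([262,118],[457,142]),([247,316],[430,336]),([262,118],[247,316]),([457,142],[430,336])):
    p=f([a,b],.012);d=p[1]-p[0];print(np.degrees(np.arctan2(d[1],d[0])))
g=cv2.cvtColor(s['image'],cv2.COLOR_RGB2GRAY).astype(np.float32); print(g[80:140,290:360].max())
m=f([[346.5,219.5]],.09)[0]
A=np.arange(0,360,5);
for lo,hi,z in((18.5,22,.09),(20,23,.097),(23.5,26,.092)):
    out=[]
    for a in A:
        t=np.radians(a);R=np.arange(lo,hi,.25)/1e3
        u=proj(s,np.c_[m[0]+R*np.cos(t),m[1]+R*np.sin(t),0*R+z]).astype(np.float32)
        v=cv2.remap(g,u[:,:1],u[:,1:],cv2.INTER_LINEAR);out.append(int(v.min()))
    print(lo,dict(zip(A.tolist(),out)))
E
```

```text
mouth [[0.47085091 0.19724055 0.09      ]]
flange [[0.47138359 0.19670752 0.09      ]]
-7.5941029770103015
-7.145102910886362
-96.9440436766224
-97.73383871840412
229.0
18.5 {0: 227, 5: 227, 10: 213, 15: 193, 20: 197, 25: 196, 30: 192, 35: 194, 40: 189, 45: 187, 50: 175, 55: 180, 60: 176, 65: 178, 70: 160, 75: 163, 80: 183, 85: 182, 90: 182, 95: 178, 100: 178, 105: 165, 110: 167, 115: 181, 120: 165, 125: 162, 130: 162, 135: 165, 140: 169, 145: 166, 150: 171, 155: 164, 160: 173, 165: 179, 170: 174, 175: 196, 180: 197, 185: 180, 190: 177, 195: 174, 200: 186, 205: 205, 210: 191, 215: 207, 220: 202, 225: 211, 230: 212, 235: 215, 240: 216, 245: 206, 250: 218, 255: 219, 260: 221, 265: 217, 270: 213, 275: 212, 280: 213, 285: 222, 290: 225, 295: 222, 300: 218, 305: 206, 310: 215, 315: 216, 320: 213, 325: 215, 330: 220, 335: 226, 340: 226, 345: 226, 350: 227, 355: 227}
20 {0: 227, 5: 226, 10: 207, 15: 196, 20: 199, 25: 196, 30: 195, 35: 192, 40: 190, 45: 184, 50: 187, 55: 185, 60: 181, 65: 174, 70: 169, 75: 182, 80: 188, 85: 187, 90: 184, 95: 179, 100: 179, 105: 175, 110: 180, 115: 181, 120: 
[... 478 characters left out ...]
5 {0: 227, 5: 227, 10: 224, 15: 223, 20: 226, 25: 227, 30: 225, 35: 225, 40: 221, 45: 226, 50: 227, 55: 226, 60: 227, 65: 226, 70: 227, 75: 226, 80: 226, 85: 226, 90: 226, 95: 226, 100: 226, 105: 226, 110: 227, 115: 227, 120: 226, 125: 227, 130: 227, 135: 227, 140: 227, 145: 227, 150: 226, 155: 226, 160: 227, 165: 227, 170: 226, 175: 226, 180: 227, 185: 227, 190: 226, 195: 226, 200: 226, 205: 225, 210: 226, 215: 222, 220: 227, 225: 226, 230: 227, 235: 227, 240: 214, 245: 226, 250: 215, 255: 226, 260: 227, 265: 227, 270: 227, 275: 215, 280: 220, 285: 226, 290: 210, 295: 222, 300: 218, 305: 216, 310: 223, 315: 224, 320: 219, 325: 215, 330: 222, 335: 227, 340: 227, 345: 227, 350: 227, 355: 227}
```

>>> apply_moves:
  travel:
    - [-0.1, 2, 0]
    - [-0.1, 4.5, 0]
    - [-0.1, 7, 0]
    - [-0.1, 8.1, 0]
    - [-0.1, 8.1, -1]
    - [-0.1, 8.1, -2]
    - [-0.1, 8.1, -2.3]
    - [-0.1, 8.1, -2.3]
  roll: [-2, -4, -6, -7, -7, -7, -7, -7]
  gripper: [1, 1, 1, 1, 1, 1, 1, 1]

```text
clock: 6.3
tool_pos: [0.4707, 0.1978, 0.239]
eef_rot: [0.048, 0.706, -0.049, 0.705]
contact_force: [-0.9, -0.3, -1.3]
opening: 0.179
```

>>> apply_moves:
  travel:
    - [0, 0, 0]
    - [0, 0, 0]
    - [0, 0, 0]
    - [0, 0, 0]
    - [0, 0, 0]
    - [0, 0, 0]
    - [0, 0, 0]
    - [0, 0, 0]
  roll: [0, 0, 0, 0, 0, 0, 0, 0]
  gripper: [1, 1, 1, 1, 1, 1, 1, 1]

```text
clock: 6.97
tool_pos: [0.4711, 0.1985, 0.2398]
eef_rot: [0.048, 0.705, -0.048, 0.706]
contact_force: [0.1, 0.4, -0.5]
opening: 0.182
```

```bash
cat > v.py <<'E'
from h import *
import sys
from scipy.spatial.transform import Rotation as Ro
tag=sys.argv[1]; q=r.get_state(); p=q['tool_pos']; M=Ro.from_quat(q['eef_rot']).as_matrix()
print(q['clock'],p,'jaw',np.degrees(np.arctan2(M[1,2],M[0,2])),'ax',M[:,0],q['contact_force'],q['opening'])
im=[]
for n in('scene','side'):
    s=snap(n,n+tag); c=proj(s,[p[0],p[1],p[2]-.06])[0].astype(int); x,y=np.clip(c-[40,60],0,[560,360]); print(n,x,y)
    im.append(cv2.resize(np.clip(s['image'][y:y+120,x:x+80,::-1]*(1.5 if n=='scene' else 1),0,255).astype(np.uint8),(400,600),interpolation=cv2.INTER_CUBIC))
    for z in(-.133,-.063,.005): print(z,((proj(s,p+M[:,0]*-z)[0]-[x,y])*5).round(1))
cv2.imwrite(f'pics/v{tag}.png',np.hstack(im))
E
python3 v.py a
```

```text
6.9667 [0.47114912 0.19845251 0.23978879] jaw -7.803160171115031 ax [ 1.49627517e-04  4.02010293e-06 -9.99999989e-01] [ 0.05219515  0.3971245  -0.5410071 ] 0.18159985865882325
scene 357 132
-0.133 [183.5 436. ]
-0.063 [200.  307.3]
0.005 [217.3 170.1]
side 249 233
-0.133 [209.7 401.9]
-0.063 [204.  305.7]
0.005 [197.9 204.8]
```

View pics/va.png

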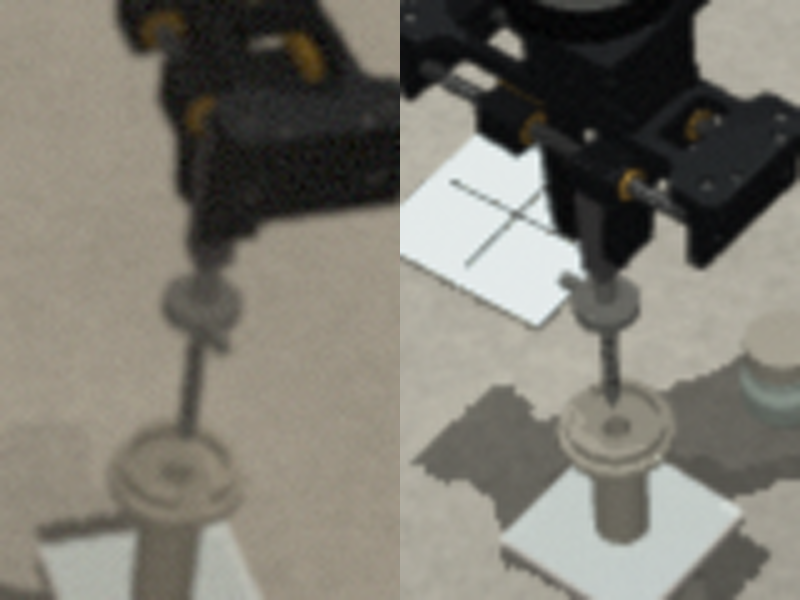

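```bash
python3 - <<'E'
from h import *
a=load('scenea');b=load('sidea')
print(tri(a,np.array([[187,436],[178,473]])/5+[357,132],b,np.array([[211,402],[217,427]])/5+[249,233]))
E
```

```text
[[0.47105508 0.19912235 0.10696942 0.00187348]
 [0.47033121 0.19705148 0.08584038 0.00273787]]
```

>>> apply_moves:
  travel:
    - [0, -0.2, 0]
    - [0, -0.2, -0.5]
    - [0, -0.2, -1]
    - [0, -0.2, -2]
    - [0, -0.2, -3]
    - [0, -0.2, -4]
    - [0, -0.2, -5]
    - [0, -0.2, -5]
  roll: [0, 0, 0, 0, 0, 0, 0, 0]
  gripper: [1, 1, 1, 1, 1, 1, 1, 1]

```text
clock: 7.73
tool_pos: [0.47, 0.1959, 0.1874]
eef_rot: [0.047, 0.707, -0.049, 0.704]
contact_force: [0.7, 0.2, -0.8]
opening: 0.179
```

>>> apply_moves:
  travel:
    - [0, 0, -0.5]
    - [0, 0, -1]
    - [0, 0, -1.5]
    - [0, 0, -2]
    - [0, 0, -2.5]
    - [0, 0, -2.7]
    - [0, 0, -2.7]
    - [0, 0, -2.7]
  roll: [0, 0, 0, 0, 0, 0, 0, 0]
  gripper: [1, 1, 1, 1, 1, 1, 1, 1]

```text
clock: 8.4
tool_pos: [0.4711, 0.1965, 0.1627]
eef_rot: [0.048, 0.705, -0.048, 0.705]
contact_force: [-0.5, 0.4, -0.5]
opening: 0.182
```

>>> apply_moves:
  travel:
    - [0, 0, -0.2]
    - [0, 0, -0.4]
    - [0, 0, -0.5]
    - [0, 0, -0.6]
    - [0, 0, -0.6]
    - [0, 0, -0.6]
    - [0, 0, -0.6]
    - [0, 0, -0.6]
  roll: [0, 0, 0, 0, 0, 0, 0, 0]
  gripper: [1, 1, 1, 1, 1, 1, 1, 1]

```text
clock: 9.07
tool_pos: [0.4712, 0.1965, 0.1568]
eef_rot: [0.048, 0.705, -0.048, 0.706]
contact_force: [-0.0, -0.4, -0.7]
opening: 0.179
```

>>> apply_moves:
  travel:
    - [0, 0, -0.1]
    - [0, 0, -0.2]
    - [0, 0, -0.3]
    - [0, 0, -0.4]
    - [0, 0, -0.5]
    - [0, 0, -0.5]
    - [0, 0, -0.5]
    - [0, 0, -0.5]
  roll: [0, 0, 0, 0, 0, 0, 0, 0]
  gripper: [1, 1, 1, 1, 1, 1, 1, 1]

```text
clock: 9.73
tool_pos: [0.4711, 0.1964, 0.1525]
eef_rot: [0.048, 0.705, -0.048, 0.706]
contact_force: [-1.7, -0.7, 8.8]
opening: 0.182
```

```bash
python3 v.py b
```

```text
9.7333 [0.47108124 0.19644923 0.15251528] jaw -7.80006772111663 ax [ 6.49768285e-04 -2.18768940e-04 -9.99999765e-01] [-1.72961465 -0.732275    8.76770475] 0.18232792789261906
scene 352 164
-0.133 [185.5 422. ]
-0.063 [200.3 307. ]
0.005 [215.8 184.9]
side 251 256
-0.133 [208.5 394.5]
-0.063 [203.4 306.8]
0.005 [198.  215.2]
```

View pics/vb.png

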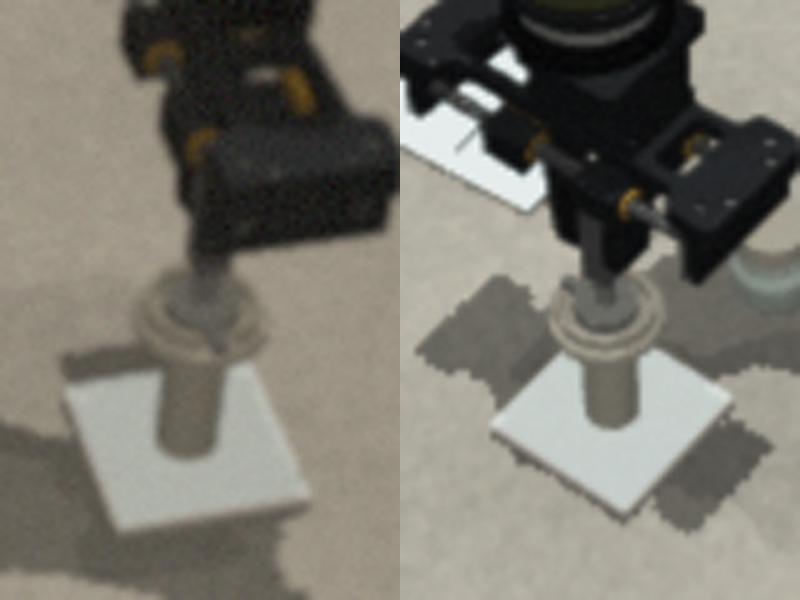

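>>> apply_moves:
  travel:
    - [0, 0, 0]
    - [0, 0, 0]
    - [0, 0, 0]
    - [0, 0, 0]
    - [0, 0, 0.5]
    - [0, 0, 1.5]
    - [0, 0, 2.5]
    - [0, 0, 3.5]
  roll: [0, 0, 0, 0, 0, 0, 0, 0]
  gripper: [1, 1, 1, 1, 1, 1, 1, 1]

```text
clock: 10.5
tool_pos: [0.4712, 0.1966, 0.1878]
eef_rot: [0.048, 0.705, -0.048, 0.706]
contact_force: [-0.1, -0.4, -1.0]
opening: 0.177
```

>>> apply_moves:
  travel:
    - [0, 0, 1]
    - [0, 0, 2.5]
    - [0, 0, 4]
    - [0, 0, 5.5]
    - [0, 0, 7]
    - [0, 0, 8.5]
    - [0, 0, 8.5]
    - [0, 0, 8.5]
  roll: [0, 0, 0, 0, 0, 0, 0, 0]
  gripper: [1, 1, 1, 1, 1, 1, 1, 1]

```text
clock: 11.17
tool_pos: [0.4715, 0.1966, 0.2727]
eef_rot: [0.049, 0.705, -0.048, 0.706]
contact_force: [-0.1, -0.7, -0.0]
opening: 0.18
```

>>> apply_moves:
  travel:
    - [0.4, -3, 0]
    - [0.9, -7, 0]
    - [1.4, -11, 0]
    - [2, -15, 0]
    - [2.5, -19, 0]
    - [3, -23, 0]
    - [3.5, -27, 0]
    - [4, -31, 0]
  roll: [-1, -2, -3, -4, -4, -4, -4, -4]
  gripper: [1, 1, 1, 1, 1, 1, 1, 1]

```text
clock: 11.83
tool_pos: [0.5103, -0.1156, 0.2708]
eef_rot: [0.073, 0.704, -0.073, 0.703]
contact_force: [0.7, 0.3, -1.7]
opening: 0.18
```

>>> apply_moves:
  travel:
    - [0.6, -4, 0]
    - [1.1, -8, 0]
    - [1.6, -12, 0]
    - [2.2, -15.7, 0]
    - [2.2, -15.7, 0]
    - [2.2, -15.7, -3]
    - [2.2, -15.7, -6]
    - [2.2, -15.7, -6]
  roll: [0, 0, 0, 0, 0, 0, 0, 0]
  gripper: [1, 1, 1, 1, 1, 1, 1, 1]

```text
clock: 12.5
tool_pos: [0.5288, -0.2693, 0.2058]
eef_rot: [0.074, 0.708, -0.071, 0.699]
contact_force: [-1.1, 0.6, -1.3]
opening: 0.178
```

>>> apply_moves:
  travel:
    - [0, 0, -1.5]
    - [0, 0, -3]
    - [0, 0, -3.5]
    - [0, 0, -3.5]
    - [0, 0, -3.5]
    - [0, 0, -3.5]
    - [0, 0, -3.5]
    - [0, 0, -3.5]
  roll: [0, 0, 0, 0, 0, 0, 0, 0]
  gripper: [1, 1, 1, 1, 1, 1, 1, 1]
  newtons: 15

```text
clock: 13.17
tool_pos: [0.5335, -0.2707, 0.1776]
eef_rot: [0.073, 0.703, -0.073, 0.704]
contact_force: [0.1, 0.2, -0.8]
opening: 0.18
```

>>> apply_moves:
  travel:
    - [0.2, 0.8, 0]
    - [0.35, 1.6, 0]
    - [0.5, 2.4, 0]
    - [0.65, 3.2, 0]
    - [0.85, 4, 0]
    - [1, 4.8, 0]
    - [1.2, 5.7, 0]
    - [1.4, 6.6, 0]
  roll: [0, 0, 0, 0, 0, 0, 0, 0]
  gripper: [1, 1, 1, 1, 1, 1, 1, 1]

```text
clock: 13.83
tool_pos: [0.5471, -0.2036, 0.1767]
eef_rot: [0.073, 0.703, -0.073, 0.703]
contact_force: [-1.1, -2.1, -1.2]
opening: 0.177
```

```bash
python3 v.py c
```

```text
13.8333 [ 0.54710801 -0.20361803  0.17670201] jaw -11.800974087194373 ax [-3.79453161e-04 -4.10199729e-05 -9.99999927e-01] [-1.06101751 -2.11607572 -1.21971927] 0.17691017416325797
scene 169 233
-0.133 [233.6 423.8]
-0.063 [203.9 309.4]
0.005 [172.  185.6]
side 302 148
-0.133 [197.1 394. ]
-0.063 [200.4 304.3]
0.005 [203.7 211.5]
```

View pics/vc.png

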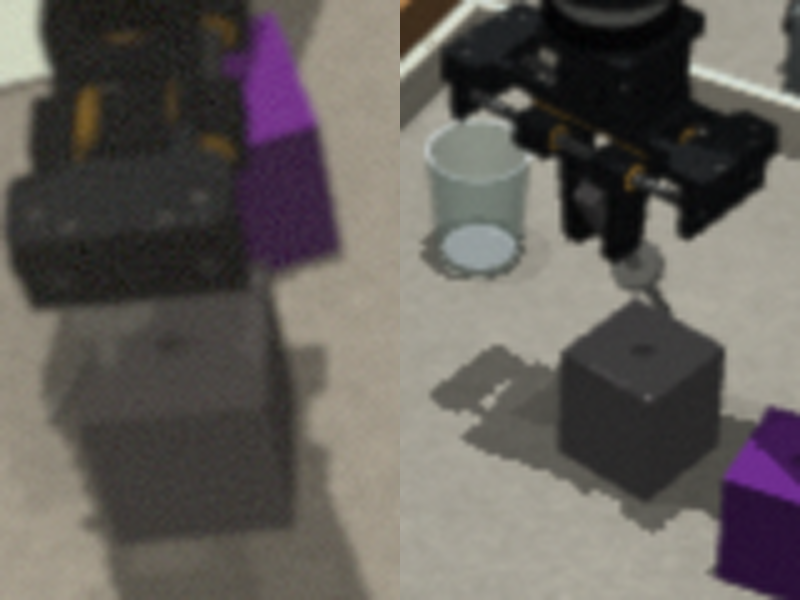

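>>> apply_moves:
  travel:
    - [0, 0, 2]
    - [0, 0, 4]
    - [0, 0, 4.5]
    - [0.3, 1.5, 4.5]
    - [0.64, 3, 4.5]
    - [0.64, 3, 4.5]
    - [0.64, 3, 3]
    - [0.64, 3, 2]
  roll: [0, 0, 0, 0, 0, 0, 0, 0]
  gripper: [1, 1, 1, 1, 1, 1, 1, 1]

```text
clock: 14.6
tool_pos: [0.5534, -0.1747, 0.1959]
eef_rot: [0.073, 0.703, -0.073, 0.703]
contact_force: [-1.4, -0.9, -0.6]
opening: 0.179
```

>>> apply_moves:
  travel:
    - [0.15, 0.8, -0.5]
    - [0.33, 1.56, -1.1]
    - [0.47, 2.2, -1.6]
    - [0.6, 2.84, -2.1]
    - [0.72, 3.4, -2.8]
    - [0.85, 4, -3.6]
    - [0.95, 4.5, -4.3]
    - [1.06, 5, -4.95]
  roll: [0, 0, 0, 0, 0, 0, 0, 0]
  gripper: [1, 1, 1, 1, 1, 1, 1, 1]

```text
clock: 15.27
tool_pos: [0.5642, -0.1237, 0.1464]
eef_rot: [0.073, 0.703, -0.072, 0.703]
contact_force: [-0.3, -0.2, -0.2]
opening: 0.176
```

>>> apply_moves:
  travel:
    - [0.08, 0.34, -0.7]
    - [0.15, 0.68, -1.45]
    - [0.2, 1, -2.3]
    - [0.27, 1.27, -3.25]
    - [0.32, 1.5, -4.2]
    - [0.35, 1.66, -5]
    - [0.37, 1.76, -6]
    - [0.37, 1.76, -6.8]
  roll: [0, 0, 0, 0, 0, 0, 0, 0]
  gripper: [1, 1, 1, 1, 1, 1, 1, 1]

```text
clock: 15.93
tool_pos: [0.5677, -0.1069, 0.0781]
eef_rot: [0.073, 0.703, -0.073, 0.703]
contact_force: [0.2, 0.9, 0.7]
opening: 0.179
```

```bash
python3 v.py d
```

```text
15.9333 [ 0.56768504 -0.10689523  0.0780538 ] jaw -11.798794261860397 ax [-3.74227466e-04 -2.51291270e-05 -9.99999930e-01] [0.15365378 0.88318521 0.70071765] 0.17857115923931802
scene 228 260
-0.133 [215.3 405.7]
-0.063 [201.7 306.1]
0.005 [187.2 199.1]
side 279 189
-0.133 [202.9 390.4]
-0.063 [202.7 307.8]
0.005 [202.5 222.6]
```

View pics/vd.png

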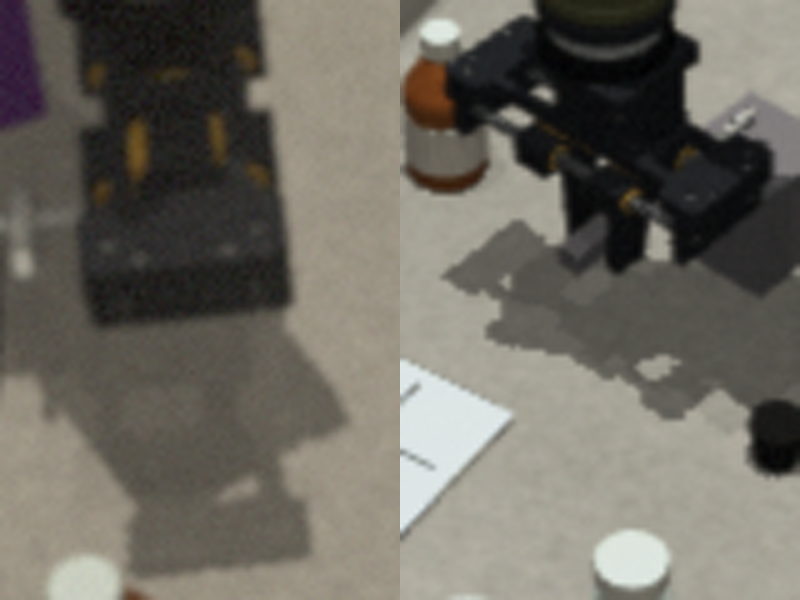

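>>> apply_moves:
  travel:
    - [0, 0, 0]
    - [0, 0, 0]
    - [0, 0, 0]
    - [0, 0, 0.5]
    - [0, 0, 2]
    - [0, 0, 4]
    - [0, 0, 6]
    - [0, 0, 8]
  roll: [0, 0, 0, 0, 0, 0, 0, 0]
  gripper: [1, 1, 1, 1, 1, 1, 1, 1]
  newtons: 45

```text
clock: 16.7
tool_pos: [0.5677, -0.107, 0.1607]
eef_rot: [0.073, 0.703, -0.073, 0.703]
contact_force: [0.4, -0.3, -0.3]
opening: 0.171
```

>>> apply_moves:
  travel:
    - [0.6, 2, 0]
    - [1.7, 5, 0]
    - [3, 9, 0]
    - [4.4, 13, 0]
    - [5.7, 17, 0]
    - [7, 21, 0]
    - [8.3, 25, 0]
    - [9.3, 27, 0]
  roll: [0, 0, 0, 0, 0, 0, 0, 0]
  gripper: [1, 1, 1, 1, 1, 1, 1, 1]

```text
clock: 17.37
tool_pos: [0.6606, 0.1704, 0.1604]
eef_rot: [0.073, 0.703, -0.069, 0.704]
contact_force: [0.5, 0.7, -0.0]
opening: 0.173
```

>>> apply_moves:
  travel:
    - [0.7, 1.5, 0]
    - [0.7, 1.5, 0]
    - [0.7, 1.5, 0]
    - [0.7, 1.5, 0]
    - [0.7, 1.5, 0]
    - [0.7, 1.5, 0]
    - [0.7, 1.5, 0]
    - [0.7, 1.5, 0]
  roll: [0, 0, 0, 0, 0, 0, 0, 0]
  gripper: [1, 1, 1, 1, 1, 1, 1, 1]

```text
clock: 18.03
tool_pos: [0.6678, 0.1771, 0.1594]
eef_rot: [0.073, 0.703, -0.073, 0.703]
contact_force: [-0.0, -0.2, -0.7]
opening: 0.178
```

```bash
python3 - <<'E'
from h import *
from scipy.spatial.transform import Rotation as Ro
w=load('wrist3');print('tile wrist',onz(w,[[492,273]],.006))
q=r.get_state(); p=q['tool_pos']; M=Ro.from_quat(q['eef_rot']).as_matrix();print(q['clock'],p,q['contact_force'],q['opening'],M[:,1])
g=p-M[:,0]*.005; tip=g-M[:,1]*.138; col=g-M[:,1]*.068;print('tip exp',tip)
im=[]
for n in('scene','side'):
    s=snap(n,n+'e');c=proj(s,tip)[0].astype(int); x,y=np.clip(c-[50,75],0,[540,330]);print(n,x,y,((proj(s,[tip,col,g])-[x,y])*4).round(0).tolist())
    im.append(cv2.resize(np.clip(s['image'][y:y+150,x:x+100,::-1]*(1.5 if n=='scene' else 1),0,255).astype(np.uint8),(400,600),interpolation=cv2.INTER_CUBIC))
cv2.imwrite('pics/ve.png',np.hstack(im))
E
```

```text
tile wrist [[0.64095512 0.03880416 0.006     ]]
18.0333 [0.66783092 0.17712488 0.15939231] [-0.00902932 -0.18788406 -0.65300626] 0.1778324047633942 [ 2.05507700e-01  9.78655457e-01 -2.86501138e-04]
tip exp [0.63947066 0.04207193 0.16443185]
scene 306 203 [[200.0, 302.0], [359.0, 285.0], [511.0, 269.0]]
side 217 159 [[202.0, 302.0], [123.0, 357.0], [42.0, 413.0]]
```

View pics/ve.png

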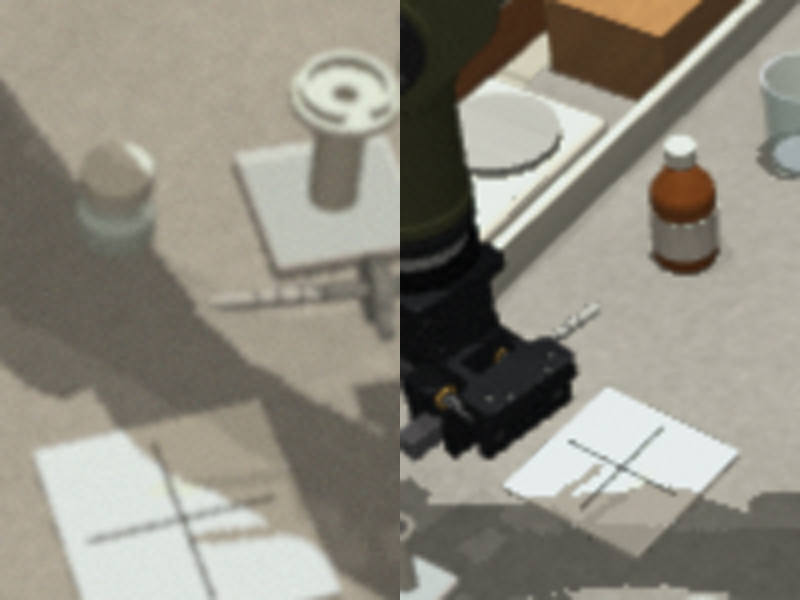

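```bash
python3 - <<'E'
from h import *
from scipy.spatial.transform import Rotation as Ro
q=r.get_state(); p=q['tool_pos']; M=Ro.from_quat(q['eef_rot']).as_matrix()
g=p-M[:,0]*.005; n=M[:,2]; ydir=M[:,1]
for nm,(r0,r1) in(('scene',(.072,.13)),('side',(.108,.134))):
    s=load(nm+'e'); G=cv2.cvtColor(s['image'],cv2.COLOR_RGB2GRAY).astype(np.float32); Z=[];L=[]
    for l in np.arange(r0,r1,.002):
        dz=np.arange(-.012,.0121,.0005); u=proj(s,g-ydir*l+np.c_[0*dz,0*dz,dz]).astype(np.float32)
        v=cv2.remap(G,u[:,:1],u[:,1:],cv2.INTER_LINEAR).ravel(); w=np.abs(v-np.median(np.r_[v[:8],v[-8:]])); w[w<.4*w.max()]=0
        L.append(l);Z.append((w*dz).sum()/w.sum()*1e3)
    a=np.polyfit(L,Z,1);print(nm,np.round(Z,1),'slope deg',np.degrees(np.arctan(a[0]/1e3)))
E
```

```text
scene [-2.9 -1.8 -1.8 -1.5 -2.1 -2.  -1.7 -1.2 -0.8 -1.  -0.4 -2.2 -3.1  0.4
  2.1  1.  -0.4 -2.  -0.7 -1.  -5.1 -4.7 -5.2 -5.6 -3.4 -3.6 -3.5 -2.9
 -2.4 -2.4] slope deg -2.2349120018289548
side [-2.7 -3.2 -3.5 -2.4 -2.7 -3.7 -3.9 -1.  -1.6 -2.7 -2.2 -3.  -3.7 -4.6] slope deg -0.9088048186730281
```

>>> apply_moves:
  travel:
    - [0, 0, 0]
    - [0, 0, 0]
    - [0, 0, 0]
    - [0, 0, 0]
    - [0, 0, 0]
    - [0, 0, 0]
    - [0, 0, 0]
    - [0, 0, 0]
  roll: [0, 0, 0, 0, 0, 0, 0, 0]
  gripper: [1, 1, 1, 1, 1, 1, 1, 1]
  newtons: 55

```text
clock: 18.8
tool_pos: [0.6678, 0.1781, 0.1592]
eef_rot: [0.073, 0.703, -0.073, 0.703]
contact_force: [0.5, -0.2, -0.4]
opening: 0.175
```

>>> apply_moves:
  travel:
    - [0, 0, 0]
    - [0, 0, 0]
    - [0, 0, 0]
    - [0, 0, 0]
    - [0, 0, 0]
    - [0, 0, 0]
    - [0, 0, 0]
    - [0, 0, 0]
  roll: [0, 0, 0, 0, 0, 0, 0, 0]
  gripper: [1, 1, 1, 1, 1, 1, 1, 1]

```text
clock: 19.47
tool_pos: [0.6678, 0.1781, 0.1592]
eef_rot: [0.073, 0.703, -0.073, 0.703]
contact_force: [0.6, 0.2, -0.7]
opening: 0.17
```

```bash
python3 - <<'E'
from h import *
q=r.get_state();print(q['clock'],q['tool_pos'],q['contact_force'],np.abs(q['qd']).max())
im=[]
for n,(x,y) in(('scene',(350,268)),('side',(250,225))):
    s=snap(n,n+'f'); o=load(n+'e')
    A=[i['image'][y:y+50,x:x+70].astype(np.float32).mean(2) for i in(o,s)]; print(n,cv2.phaseCorrelate(*A,cv2.createHanningWindow((70,50),cv2.CV_32F)))
a=s=load('scenef')['image'][255:305,350:425,::-1];b=load('sidef')['image'][220:270,240:315,::-1]
cv2.imwrite('pics/vf.png',np.vstack([cv2.resize(np.clip(i*k,0,255).astype(np.uint8),(450,300),interpolation=cv2.INTER_CUBIC) for i,k in((a,1.6),(b,1.))]))
E
```

```text
19.4667 [0.66783152 0.17807289 0.15924313] [ 0.62186227  0.21502178 -0.72852862] 0.0007185590582920574
scene ((0.4921005799336129, -0.2803675145201865), 0.9431151782141791)
side ((-0.11637988981933489, -0.006629307689735242), 0.9821181943681505)
```

View pics/vf.png

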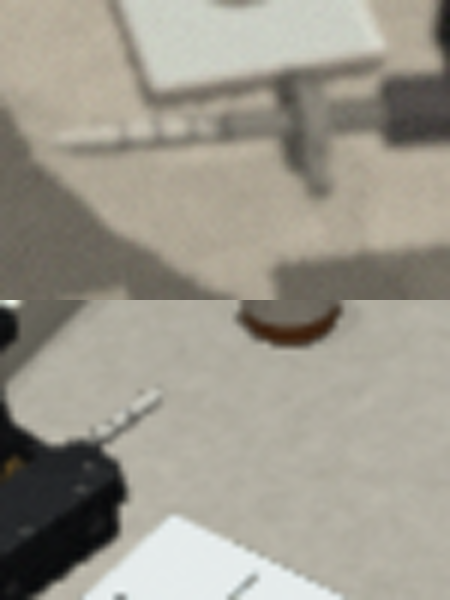

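```bash
python3 - <<'E'
from h import *
from scipy.spatial.transform import Rotation as Ro
q=r.get_state(); p=q['tool_pos']; M=Ro.from_quat(q['eef_rot']).as_matrix(); n=M[:,2]
for nm,u in(('scenef',np.array([[55,144],[220,126],[355,114]])/6+[350,255]),('sidef',np.array([[157,95],[98,137]])/6+[240,220])):
    s=load(nm);c,d=ray(s,u); X=c+d*((n@(p-c))/(d@n))[:,None]; v=X[0]-X[-1]; print(nm,X.round(4),'tilt',np.degrees(np.arctan2(v[2],np.hypot(v[0],v[1]))))
E
```

```text
scenef [[0.6405 0.0474 0.1623]
 [0.6504 0.0949 0.1623]
 [0.6587 0.1343 0.1611]] tilt 0.7972404572672984
sidef [[0.6405 0.0473 0.1631]
 [0.6477 0.0819 0.1627]] tilt 0.6833775842115934
```

```bash
python3 -c "
from plant import r
print(r.finish_job())"
```

```text
the job is handed in; nothing more can be done
None
```

I finished the job and handed it in with the arm at rest at about 19.6 s of the allowed 53 s.

- **In the column:** I took the gauge from the grey stand and lowered it with the tab turned to about -8°, into the gap. The collar lay on the flange, with contact at about 9 N and the collar at about 90 mm. That is flange height and not the 97 mm of the rim, and the picture agreed.
- **Making it level:** I drew the gauge right out. The moves cannot tilt the tool, so I swung the gauge to level in the fingers, still gripped throughout. I did this by pushing the rod lightly against the edge and top of the fixed grey stand.
- **Last checks:** The tip was at about (0.640, 0.047, 0.162) m, above the left tile, whose centre is near (0.640, 0.041). Both views put the rod within 1° of level. A rougher brightness-based check just before had given a droop of 1 to 2°. Between pictures more than a second apart, the shift in view matched a 1 mm arm settling. The gauge was held at 55 N, and the pictures showed it clear of everything but the gripper.

I did not measure the bystanders again at the end. The pictures showed none moved or touched.

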